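# Dress the face of a casting mould

### The arm

A 7-joint arm with a two-finger parallel gripper is mounted at the origin on the work surface. World frame = base frame: x ahead of the robot, y to its left, z up, the work surface at z = 0. Lengths are in m, angles in rad, forces in N, time in s.
With the tool pointing down it reaches from about 0.4 to 0.9 m from the base axis. Payload 5.5 kg.
Tool frame: the origin (TCP) lies on the centre line of the jaws, within the pads' length; the fingertips stand 14 mm ahead of it and the grasp point (between the pads) lies 5 mm behind it; z points along the fingers, y is the line along which they close (so a half turn about z gives the same grasp; the last joint's range is limited). The gripper opens to 92 mm and grips with 3 to 60 N. Pads are 19 mm wide; open, the fingers measure 130 mm over their backs; the gripper's body (75 mm by 190 mm) begins 47 mm behind the grasp point.
Start: joints at [-1.013, 0.501, -0.427, 1.55, 0.221, 1.138, -0.21], TCP at [0.189, 0.622, 0.241] pointing down, gripper open.
Joint ranges: [-2.88, 2.88], [-0.31, 2.03], [-1.54, 1.56], [0.2, 2.42], [-1.41, 4.55], [0.19, 2.02], [-2.57, 2.57]. Speed limits (rad/s): [2.57, 2.57, 3.14, 3.14, 3.14, 3.14, 3.14].

### API

Orientations are given as a rotation vector (axis times angle).
In Python, from rig import r, optics gives the robot as it stands.
- The arm moves only by the shell command python3 -m handwheel 'ROWS' [FORCE]. ROWS is JSON, a list that holds one entry, the list of rows, each a list of 7 numbers: the turn, a rotation vector about the tool's x, y, z in rad, then the shift along the tool's x, y, z in m, then the closure, from -1 (fully open) to 1 (shut). In form: [[[wx, wy, wz, dx, dy, dz, grip], ...]]. A call has 1 to 5 rows; each row shifts and turns the commanded pose from where the row before left it, along the tool's axes as they then stand; what a row does not reach is not made up. A row lasts 1/8 s, in which the tool goes at most 62.5 mm and 10.7 degrees, less where a joint would pass 70% of its speed; a pose out of reach is approached as far as the arm can. A call is refused whole if a number of a shift passes 0.0625 or a number of a turn 0.188, either way. A call with a gripper value outside its range is refused whole. The fingers move at their own pace and stop on an object; FORCE is the grip in N (left out, the last holds). Time passes only in rows, so rows that do not move let the fingers close. It gives the time, the measured TCP pose, the force, the opening and the grip force at its end, in the units of the state.
- r.get_obs(): the state, without advancing time (a new reading comes with each control period).
- optics.read_camera(name): name is "scene" or "top" or "wrist"; returns a dict with "color" (400x640x3 uint8, red, green, blue), "mtx" (3x3 intrinsics, pixels), "distortion" ([k1, k2, p1, p2, k3] as OpenCV has them; the pictures are not rectified), "rvec" (rotation vector, rad) and "tvec" (3), from world to camera coordinates, as OpenCV has them; the wrist camera has in their place "T_tool_cam" (4x4, takes a point from camera to tool coordinates, whose origin is the TCP and whose axes are the flange's). Camera axes: x right, y down, z forward; pixel columns grow to the right and rows downward; lengths in m; the calibration is good to about 2 mm. A picture is of the moment at which its call begins: read the wrist's pose just before it. There is no depth.
- r.job_done(): hands the job in; it is judged then, once.
The state is a dict: "time": time; "qpos": joint angles; "dq": joint speeds; "joint_efforts": joint torques, N m; "tcp_pos": TCP position; "ee_rot": TCP orientation; "wrist_force": force on the tool from outside, world axes, zero at the start; "wrist_torque": the same for the moment, N m; "gripper_width": opening from 0.0 (shut) to 1.0 (fully open); "grip_force": force on a finger pad.
Only numpy, scipy, OpenCV 4.12 (cv2) and the standard library are available. Lean on these libraries where they do the work, as an engineer would, in place of code of your own. Each camera call takes 0.05 s, during which the arm holds its last target. There are 200 camera calls.

### The job

Slide the pouring-cup carriage along its guide bar, off the mould, fully home against its end stop. Then take the sprung lapping block from its rest by the wooden handle, set it lengthwise along the middle of the mould face, flush with the end away from the stop, and rub the whole face in one unbroken pass to the other end, pressing steadily so that the handle stays about half way down its spring travel and never bottoms out hard. Lay the block flat back in its rest and let go, with the carriage still home and the other things on the bench left where they are.

Things in the scene. Friction and masses are not known exactly. Their poses are not given: they have to be found in the camera images.
- fixture: Fixed steel base plate 130 (x) x 360 (y) x 16 mm; origin: centre of its underside. Carries a bright mould half, 60 mm wide (x -45 to +15), 220 long (y -160 to +60), its flat face at z = 50 (a 26 mm wide recess along it is bridged by the block), and a 14 mm guide bar along y at x = +40, z = 40. The taller bracket (top z = 68) at y = +166 marks the stop end.
- face_free_end (a point): Middle of the mould face's edge at its end away from the stop: fixture frame (-15, -160, 50) mm.
- face_stop_end (a point): Middle of the mould face's edge at its end nearest the stop: fixture frame (-15, +60, 50) mm.
- carriage (a joint): Travel of the pouring-cup carriage along the fixture's +y (m): 0.150 = home against its stop, beyond the mould's end; smaller = standing over the mould, where it blocks the pass. Its middle is at fixture y = joint - 0.030. Slides with about 1.5 N, stays where it is left.
- carriage_knob (a point): Centre of the carriage's upright wooden knob (22 mm diameter, 34 tall, on a 12 mm stem): fixture x = +40, z = 97 mm, top z = 114. The carriage is a dark steel block 34 x 36 mm on the bar (top z = 54); its arm holds a pouring cup, 42 mm across, over the mould (55 mm from the knob on the -x side, z 56 to 94).
- lap_block: Loose sprung lapping block, about 0.29 kg. Origin: centre of its flat underside; z up. Steel shoe 50 (x) x 90 (y, lengthwise) x 16 mm; above it, on a spring, a pale wooden handle 24 (x) x 66 (y) x 38 mm, z 30 to 68 mm when not pressed. Starts lying in the rest.
- lap_grip (a point): Grip point in the wooden handle, above the middle of the shoe, 52 mm above the block's underside when not pressed. Grasp across the 24 mm width (block x).
- lap_handle (a joint): How far the handle is pressed down towards the shoe (m): 0 = released, 0.012 = bottomed. The push is about 3 N to start moving, 0.8 N more for each mm (about 8 N half way).
- rest: Fixed wooden tray, outside 90 (x) x 130 (y) x 14 mm, walls 6 mm, so the inside is 78 x 118 mm. Origin: centre of its underside on the bench.
- rest_in (a point): Centre of the tray's inner floor, on which the block lies.
- tongs: Bystander: steel tongs, 310 mm long, lying near the far edge of the bench; leave it where it is. Origin at its underside.
- brush: Bystander: hand brush lying near the fixture or the rest; leave it where it is. Origin at its underside.
- bobbin: Bystander: small brass flanged bobbin, 60 mm across, 32 mm tall, standing on the bench on the robot's side of the fixture; leave it where it is. Origin at its underside.
- ingot: Bystander: dull metal ingot with one round end, about 115 mm long, 16 mm high, near the far edge; leave it where it is. Origin at its underside.
- pot: Bystander: dark steel pot-shaped mould, 112 mm across the foot, 96 mm tall, standing upright; leave it where it is. Origin at its underside.
- tankard: Bystander: metal tankard, 80 mm across, 100 mm tall, standing upright; leave it where it is. Origin at its underside.
Not all that is in view belongs to the job. What is shaped like the lap_block but green or pink is not meant.

How it is judged:
By the outcome, as a careful person would: the job done as asked, in the order asked, and still so for the second after the job is handed in, with the robot touching nothing.
It also fails if it takes over 66 s, if anything falls off the work surface, if the arm or the gripper's body presses on something with over 40 N, if the wrist force passes 120 N, or if a joint passes its speed limit or range.

## Working session

There is one attempt and no reset: what is moved stays moved. The work goes in short steps, Python scripts to look and compute and a shell command to move; the robot and the scene stay as the last step left them, time stands still between calls to the robot, and variables do not carry over. Pictures are saved under pics/ and viewed, at most 10 in all, crops included, and the job is handed in when it is done.

```bash
ls; mkdir -p pics; python3 - <<'E'
from rig import r, optics
import cv2
o=r.get_obs(); print({k:o[k] for k in('time','tcp_pos','ee_rot','wrist_force','gripper_width')})
for n in("scene","top"):
    c=optics.read_camera(n); cv2.imwrite(f"pics/{n}0.png",c["color"][...,::-1])
    print(n,c["mtx"],c["distortion"],c["rvec"],c["tvec"])
E
```

```text
pics
{'time': 0.0, 'tcp_pos': array([0.18872897, 0.62131992, 0.23968022]), 'ee_rot': array([-4.61368484e-01, -3.10716537e+00,  2.95422171e-03]), 'wrist_force': array([-0.31086047, -0.64744141,  0.02176707]), 'gripper_width': 0.997707010232567}
scene [[416.49921503   0.         322.03320832]
 [  0.         416.49921503 200.75477347]
 [  0.           0.           1.        ]] [0.00719805 0.         0.         0.         0.        ] [ 1.99049073  1.50511255 -0.56553179] [-0.16436491 -0.36405728  1.67824451]
top [[425.0678548    0.         318.1560921 ]
 [  0.         425.0678548  204.86963699]
 [  0.           0.           1.        ]] [-0.03858708  0.          0.          0.          0.        ] [ 2.10999765 -2.10783335  0.18528007] [0.01106623 0.59946904 1.18181592]
```

View pics/scene0.png

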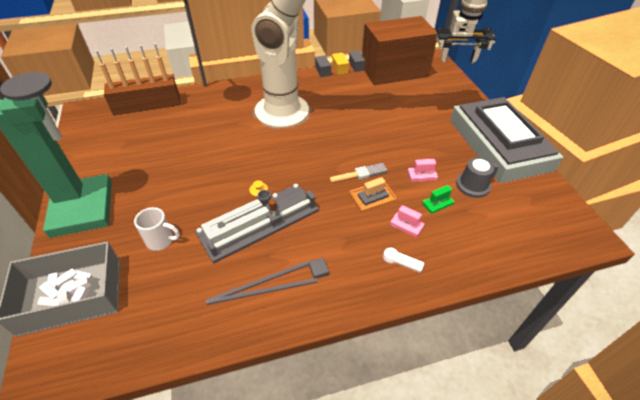

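View pics/top0.png

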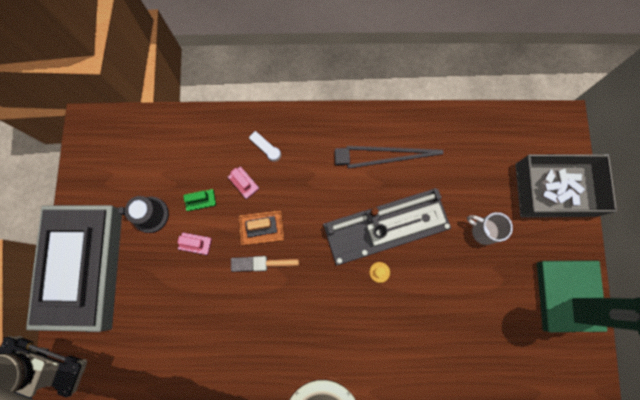

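The scene picture shows the fixture at about (258,220) and the tray with the pale-handled block at (374,193). The top picture shows them at (388,225) and (261,228).
Candidates for lap_block in the top picture are pink (243,181), pink (193,243), green (199,200), and the pale wood handle in the tray (260,226). I choose the last one, and will check it in close crops.

```bash
python3 - <<'E'
import cv2,numpy as np
a=cv2.imread("pics/top0.png");b=cv2.imread("pics/scene0.png")
def crop(i,x,y,w,h,s): return cv2.resize(i[y:y+h,x:x+w],None,fx=s,fy=s,interpolation=cv2.INTER_CUBIC)
cv2.imwrite("pics/c1.png",np.vstack([crop(a,310,180,160,94,5)[:, :800],np.hstack([crop(a,225,200,80,60,2)]*5)]))
cv2.imwrite("pics/c1.png",crop(a,230,180,230,95,3.4))
cv2.imwrite("pics/c2.png",crop(b,190,165,215,95,3.7))
E
```

```text
(no output)
```

View pics/c1.png

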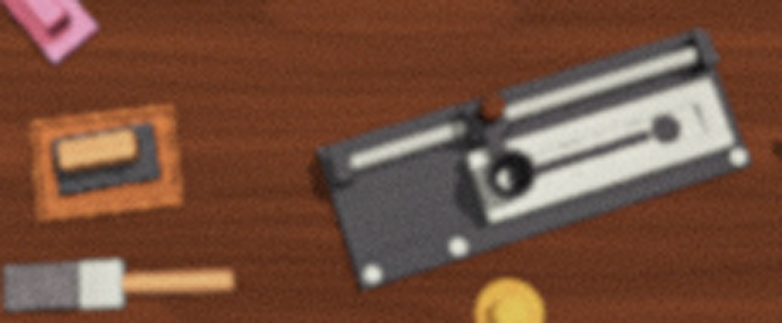

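View pics/c2.png

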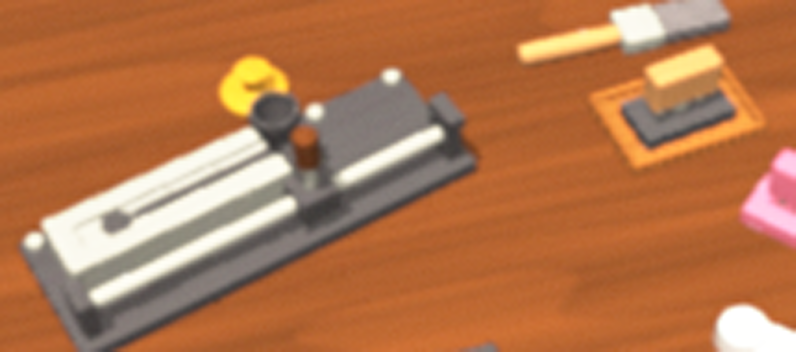

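The crops confirm the choice: a wood handle on a grey shoe in the orange tray. The carriage stands over the mould, with its knob at c1 (491,108), and the stop end is to the left (+y). Next I fit the poses from both views.

```bash
cat > h.py <<'E'
import numpy as np,cv2
from scipy.optimize import least_squares
from scipy.spatial.transform import Rotation as R
from rig import r, optics
def proj(c,P): return cv2.projectPoints(np.float64(P).reshape(-1,3),c["rvec"],c["tvec"],c["mtx"],c["distortion"])[0].reshape(-1,2)
def pose(p,L):
    L=np.float64(L);c,s=np.cos(p[3]),np.sin(p[3])
    return np.c_[c*L[:,0]-s*L[:,1]+p[0],s*L[:,0]+c*L[:,1]+p[1],L[:,2]+p[2]]
def fit(obs,p0,extra=None):
    # obs: list of (cam, local pts (m), pixels)
    f=lambda p:np.concatenate([(proj(c,pose(p,L))-px).ravel() for c,L,px in obs])
    s=least_squares(f,p0,loss='soft_l1'); return s.x,f(s.x)
def wristcam():
    o=r.get_obs(); c=dict(optics.read_camera("wrist"))
    T=np.eye(4);T[:3,:3]=R.from_rotvec(o["ee_rot"]).as_matrix();T[:3,3]=o["tcp_pos"]
    W=np.linalg.inv(T@c["T_tool_cam"]); c["rvec"]=R.from_matrix(W[:3,:3]).as_rotvec();c["tvec"]=W[:3,3]; return c
E
python3 - <<'E'
from h import *
np.set_printoptions(precision=4,suppress=True)
t=optics.read_camera("top");s=optics.read_camera("scene")
A=lambda l:np.array(l,float)/3.4+[230,180]
B=lambda l:np.array(l,float)/3.7+[190,165]
m=lambda l:np.array(l,float)/1000
F,e=fit([(t,m([[-65,180,16],[-65,-180,16],[-45,60,50],[-45,-160,50],[15,-160,50],[15,60,50]]),A([[362,287],[750,168],[490,222],[735,148],[712,78],[470,155]])),
 (s,m([[-45,-160,50],[15,-160,50],[65,-180,16],[65,180,16]]),B([[45,222],[78,270],[85,350],[475,155]]))],[.6,-.1,0,.2])
print("fixture",F,e.reshape(-1,2))
# knob top, triangulate in fixture frame
K=least_squares(lambda q:np.r_[(proj(t,pose(F,[q]))-A([491,108])).ravel(),(proj(s,pose(F,[q]))-B([306,130])).ravel()],[.04,.03,.114]);print("knob",K.x,K.fun,pose(F,[K.x]))
hx,hy=45,65
T,e=fit([(t,m([[hx,hy,14],[hx,-hy,14],[-hx,-hy,14],[-hx,hy,14]]),A([[30,120],[175,104],[184,205],[42,220]])),
 (s,m([[-hx,-hy,14],[hx,-hy,14],[hx,hy,14],[-hx,hy,14]]),B([[590,95],[640,165],[765,122],[715,75]]))],[.6,.2,0,.1]);print("tray",T,e.reshape(-1,2))
hx,hy=12,33
H,e=fit([(t,m([[hx,hy,68],[hx,-hy,68],[-hx,-hy,68],[-hx,hy,68]]),A([[55,140],[135,128],[138,160],[60,174]])),
 (s,m([[-hx,-hy,68],[hx,-hy,68],[hx,hy,68],[-hx,hy,68]]),B([[643,75],[650,88],[722,65],[715,47]]))],[.6,.2,0,.1]);print("block",H,e.reshape(-1,2))
E
```

```text
fixture [ 0.5432 -0.1919 -0.0006  0.3077] [[-0.5984  0.9502]
 [ 0.1337 -0.8688]
 [-0.5136  0.0993]
 [-1.0047 -1.0457]
 [-1.4853  0.293 ]
 [-1.3103  0.1687]
 [-1.7923 -0.8653]
 [-2.4548 -0.0799]
 [-1.4937  0.5115]
 [-0.5324  0.5581]]
knob [0.0397 0.038  0.1135] [-0.7286 -0.1276 -0.7694  0.0075] [[ 0.5694 -0.1437  0.1129]]
tray [ 0.54    0.1857 -0.005   0.1138] [[-0.4733 -0.0006]
 [-0.6774 -0.0963]
 [-0.515  -0.4674]
 [-1.7729 -0.0409]
 [-1.4095  0.2658]
 [-2.9323  0.593 ]
 [-0.6318  0.7426]
 [-0.2411 -4.888 ]]
block [ 0.5422  0.1851 -0.0036  0.1491] [[ 0.1801  0.4257]
 [-0.8275  0.6165]
 [-0.6874 -0.6802]
 [-0.3534 -1.448 ]
 [-1.1093 -1.2246]
 [ 0.6388  0.2986]
 [-0.5057  0.3416]
 [-2.4024  0.3069]]
```

```bash
python3 -m handwheel '[[[0,0,0.161,0,0,-0.012,-1],[0,0,0.161,0,0,-0.012,-1],[0,0,0.161,0,0,-0.012,-1],[0,0,0.161,0,0,-0.012,-1],[0,0,0.161,0,0,-0.012,-1]]]'
python3 -m handwheel '[[[0,0,0.161,0,0,0,-1],[0,0,0,-0.052,0.02,0,-1],[0,0,0,-0.052,0.02,0,-1],[0,0,0,-0.052,0.02,0,-1],[0,0,0,-0.052,0.02,0,-1]]]'
python3 -m handwheel '[[[0,0,0,-0.052,0.02,0,-1],[0,0,0,-0.052,0.02,0,-1],[0,0,0,-0.052,0.02,0,-1],[0,0,0,-0.052,0.02,0,-1],[0,0,0,-0.052,0.02,0,-1]]]'
python3 - <<'E'
from h import *
o=r.get_obs();print(o['time'],o['tcp_pos'],o['ee_rot'],o['qpos'])
c=wristcam();cv2.imwrite("pics/w1.png",c["color"][...,::-1])
H=[.5422,.1851,-.0036,.149]
L=np.array([[12,33,68],[12,-33,68],[-12,-33,68],[-12,33,68]])/1e3;print(proj(c,pose(H,L)))
np.savez("w1.npz",**{k:c[k] for k in('mtx','distortion','rvec','tvec')})
E
```

```text
time: 0.82
tcp_pos: [0.1887, 0.6218, 0.3008]
ee_rot: [1.649, 2.674, -0.001]
wrist_force: [0.5, 0.2, -0.1]
gripper_width: 1.003
grip_force: 0.0
time: 1.45
tcp_pos: [0.3293, 0.4467, 0.3006]
ee_rot: [1.852, 2.538, -0.0]
wrist_force: [0.4, -0.1, 0.3]
gripper_width: 0.999
grip_force: 0.0
time: 2.08
tcp_pos: [0.5038, 0.2297, 0.3008]
ee_rot: [1.851, 2.538, 0.0]
wrist_force: [0.2, 0.6, -0.9]
gripper_width: 0.999
grip_force: 0.0
2.075 [0.50381498 0.22974458 0.30077702] [1.85142128e+00 2.53805182e+00 4.11554891e-04] [-4.76386883e-01  2.41658284e-01  1.18449838e-04  1.73766867e+00
 -1.37590214e-04  1.16202171e+00 -1.65878861e-01]
[[354.9315189  193.96642465]
 [344.48871111 247.72923128]
 [324.36291046 244.68876462]
 [333.96234966 190.65841917]]
```

View pics/w1.png

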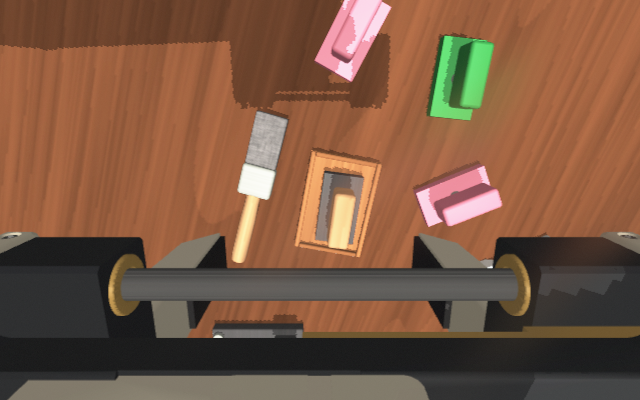

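The wrist view shows the wood handle top at (342,220) inside the tray, and it agrees with the fit to within about 3 px. Next I move over the fixture.

```bash
python3 -m handwheel '[[[0,0,0,-0.0605,-0.0072,0,-1],[0,0,0,-0.0605,-0.0072,0,-1],[0,0,0,-0.0605,-0.0072,0,-1],[0,0,0,-0.0605,-0.0072,0,-1],[0,0,0,-0.0605,-0.0072,0,-1]]]' >/dev/null
python3 -m handwheel '[[[0,0,0,-0.0605,-0.0072,0,-1],[0,0,0,-0.0605,-0.0072,0,-1],[0,0,0,0,0,0,-1]]]'
python3 - <<'E'
from h import *
c=wristcam();cv2.imwrite("pics/w2.png",c["color"][...,::-1])
np.savez("w2.npz",**{k:c[k] for k in('mtx','distortion','rvec','tvec')})
F=[.5432,-.1919,0,.3077]
L=np.array([[-45,60,50],[15,60,50],[40,38,114],[-45,-160,50],[15,-160,50],[-65,180,16]])/1e3;print(proj(c,pose(F,L)))
E
```

```text
time: 3.12
tcp_pos: [0.5831, -0.1946, 0.3003]
ee_rot: [1.863, 2.528, -0.006]
wrist_force: [-0.8, 0.1, -0.1]
gripper_width: 1.002
grip_force: 0.0
[[244.18707981 103.57120045]
 [299.04758423 103.09022246]
 [322.46719331 126.78855601]
 [255.50971898 284.91851791]
 [303.13653874 284.62288252]
 [225.4544671   -9.47087476]]
```

View pics/w2.png

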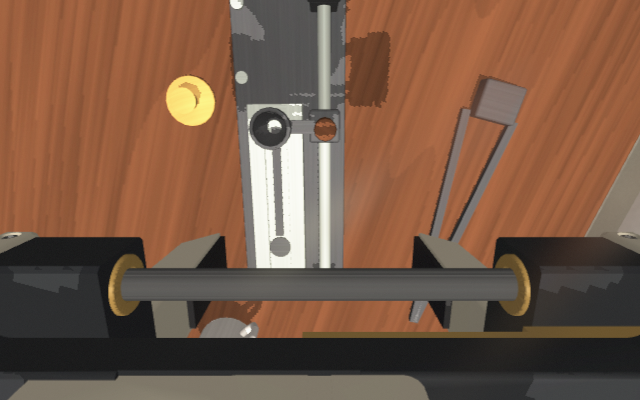

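The picture shows the mould's stop-end edge from (248,104) to (303,103), the knob at (325,128), and the face running straight down to row 268. I refine numerically.

```bash
python3 - <<'E'
from h import *
np.set_printoptions(precision=4,suppress=True)
g=cv2.imread("pics/w2.png").astype(int)
for v in (115,150,170,190,210,230,250,262):
    row=g[v].min(1); d=[(u,int(row[u])) for u in range(240,312)]
    on=[u for u,x in d if x>150]; print(v,on[:1],on[-1:],[x for u,x in d if u in range(242,258)])
for u in (250,255,260,295,299): print(u,g[96:112,u].min(1))
h=cv2.cvtColor(cv2.imread("pics/w1.png"),cv2.COLOR_BGR2HSV)
print(h[220,342],h[180,375],h[200,338])
m=((h[...,2]>200)&(h[...,1]<140)&(h[...,0]>10)&(h[...,0]<28)).astype(np.uint8);m[:, :300]=0;m[:,390:]=0;m[260:]=0;m[:170]=0
n,l,s,_=cv2.connectedComponentsWithStats(m);i=1+np.argmax(s[1:,4]);print(s[i])
ct=cv2.findContours((l==i).astype(np.uint8),0,1)[0][0];rc=cv2.minAreaRect(ct);print(rc,cv2.boxPoints(rc))
E
```

```text
115 [247] [301] [120, 122, 119, 116, 117, 152, 179, 182, 180, 177, 152, 99, 81, 82, 77, 66]
150 [249] [302] [120, 119, 120, 121, 121, 117, 118, 184, 234, 244, 242, 240, 242, 241, 240, 242]
170 [250] [302] [116, 119, 120, 119, 120, 119, 117, 116, 160, 224, 243, 242, 239, 241, 240, 239]
190 [251] [303] [84, 111, 118, 118, 118, 119, 118, 117, 118, 157, 221, 242, 242, 240, 240, 240]
210 [253] [303] [62, 86, 111, 118, 117, 117, 120, 119, 118, 116, 135, 213, 241, 242, 240, 239]
230 [254] [304] [58, 57, 64, 97, 119, 117, 117, 120, 120, 120, 118, 118, 205, 240, 240, 239]
250 [255] [304] [62, 59, 59, 53, 81, 110, 118, 118, 117, 117, 118, 118, 117, 181, 231, 238]
262 [256] [304] [59, 58, 60, 60, 59, 87, 112, 116, 115, 116, 117, 116, 117, 117, 202, 237]
250 [ 80  81  81  81  82  82  80  88 137 180 179 179 180 180 179 178]
255 [ 80  81  79  81  79  80  81  91 161 184 184 184 185 182 183 179]
260 [ 80  81  81  80  80  82  81  91 157 179 179 179 173  98  82  82]
295 [ 84  82  84  84  84  84  84 101 190 189 189 189 189 189 188 200]
299 [ 81  82  83  82  83  82  83 122 244 224 182 182 182 184 182 181]
[ 21  98 250] [ 12 147 230] [ 22  87 251]
[ 328  194   28   55 1106]
((341.4918518066406, 221.12713623046875), (24.269758224487305, 54.208831787109375), 3.6522228717803955) [[327.6551 247.4035]
 [331.1082 193.3048]
 [355.3286 194.8508]
 [351.8755 248.9495]]
```

```bash
python3 - <<'E'
from h import *
np.set_printoptions(precision=4,suppress=True)
t=optics.read_camera("top");s=optics.read_camera("scene");w1=dict(np.load("w1.npz"));w=dict(np.load("w2.npz"))
A=lambda l:(np.array(l,float)+.5)/3.4-.5+[230,180]
B=lambda l:(np.array(l,float)+.5)/3.7-.5+[190,165]
m=lambda l:np.array(l,float)/1000
W=(w,m([[-45,60,50],[15,60,50],[-45,-160,50],[15,-160,50]]),np.array([[246,103.6],[301.4,103.4],[257,284.9],[304.9,284.6]]))
TS=[(t,m([[-65,180,16],[-65,-180,16],[-45,60,50],[-45,-160,50],[15,-160,50],[15,60,50]]),A([[362,287],[750,168],[490,222],[735,148],[712,78],[470,155]])),
 (s,m([[-45,-160,50],[15,-160,50],[65,-180,16],[65,180,16]]),B([[45,222],[78,270],[85,350],[475,155]]))]
for n,ob in(("ts",TS),("all",TS+[W,W])): F,e=fit(ob,[.6,-.1,0,.2]);print(n,F,np.abs(e).mean())
fz=lambda p:np.concatenate([(proj(c,pose([p[0],p[1],0,p[2]],L))-q).ravel() for c,L,q in [W]]);print("w z=0",least_squares(fz,[.54,-.19,.3]).x)
K=least_squares(lambda q:np.r_[(proj(w,pose(F,[q]))-[325,128]).ravel(),(proj(t,pose(F,[q]))-A([491,108])).ravel(),(proj(s,pose(F,[q]))-B([306,130])).ravel()],[.04,.03,.114]);print("knob",K.x,K.fun,pose(F,[K.x]))
hx,hy=12,33
q=[(t,m([[hx,hy,68],[hx,-hy,68],[-hx,-hy,68],[-hx,hy,68]]),A([[55,140],[135,128],[138,160],[60,174]])),
 (s,m([[-hx,-hy,68],[hx,-hy,68],[hx,hy,68],[-hx,hy,68]]),B([[643,75],[650,88],[722,65],[715,47]]))]
v=[(w1,m([[hx,hy,68],[hx,-hy,68],[-hx,-hy,68],[-hx,hy,68]]),np.array([[355,194],[349,248],[328,246],[334,191]]))]
for n,ob in(("ts",q),("w",v),("all",q+v+v)): H,e=fit(ob,[.6,.2,0,.1]);print("block",n,H,np.abs(e).mean())
hx,hy=45,65
q=[(t,m([[hx,hy,14],[hx,-hy,14],[-hx,-hy,14],[-hx,hy,14]]),A([[30,120],[175,104],[184,205],[42,220]])),
 (s,m([[-hx,-hy,14],[hx,-hy,14],[hx,hy,14]]),B([[590,95],[640,165],[765,122]]))]
v=[(w1,m([[-hx,hy,14],[hx,hy,14],[hx,-hy,14],[-hx,-hy,14]]),np.array([[315,150],[380,164],[360,256],[297,246]]))]
for n,ob in(("ts",q),("w",v),("all",q+v+v)): T,e=fit(ob,[.54,.18,0,.1]);print("tray",n,T,np.abs(e).mean())
E
```

```text
ts [ 0.5438 -0.1912  0.0014  0.307 ] 0.7147246163454654
all [ 0.5452 -0.1913  0.0003  0.3065] 0.5118584733977727
w z=0 [ 0.5454 -0.1914  0.3065]
knob [0.0399 0.0372 0.1162] [-0.298  -0.1413 -0.2303 -0.9153 -0.3546  0.2054] [[ 0.572  -0.1438  0.1164]]
block ts [ 0.5426  0.185  -0.0014  0.147 ] 0.6528625447270979
block w [ 0.5444  0.1857 -0.002   0.2177] 0.2785069970657581
block all [ 0.5442  0.1858 -0.0016  0.2124] 0.5238004673877965
tray ts [ 0.5403  0.1853 -0.0007  0.1207] 0.5433585962795807
tray w [ 0.5443  0.1844 -0.014   0.1244] 0.9715628414358299
tray all [ 0.5425  0.186  -0.0063  0.1254] 1.0322067153634862
```

```bash
python3 -m handwheel '[[[0,0,0,0.0026,0.005,0,1],[0,0,0,0,0,0.055,1],[0,0,0,0,0,0.055,1],[0,0,0,0,0,0.05,1],[0,0,0,0,0,0.04,1]]]' 20
python3 -m handwheel '[[[0,0,0,0.01,0,0,1],[0,0,0,0.01,0,0,1],[0,0,0,0.015,0,0,1]]]'
```

```text
time: 3.9
tcp_pos: [0.5881, -0.1807, 0.0988]
ee_rot: [-1.847, -2.539, -0.001]
wrist_force: [-0.3, 0.0, 0.2]
gripper_width: 0.508
grip_force: 0.0
time: 4.28
tcp_pos: [0.5766, -0.1508, 0.1026]
ee_rot: [1.852, 2.537, -0.003]
wrist_force: [-7.8, -4.8, 2.2]
gripper_width: 0.18
grip_force: 3.5
```

```bash
python3 -m handwheel '[[[0,0,0,0,0,0,-0.1],[0,0,0,0,-0.002,0,-0.1],[0,0,0,0.006,0,0,-0.1],[0,0,0,0.006,0,0,-0.1],[0,0,0,0,0,0,-0.1]]]' 15
python3 - <<'E'
from h import *
o=r.get_obs();d=o['tcp_pos']-[.545,-.1913,0];c,s=np.cos(.3065),np.sin(.3065);print(c*d[0]+s*d[1],-s*d[0]+c*d[1],o['tcp_pos'][2])
t=optics.read_camera("top");s=optics.read_camera("scene")
cv2.imwrite("pics/p1.png",np.hstack([cv2.resize(t["color"][160:280,300:480],None,fx=2.2,fy=2.2,interpolation=2),cv2.resize(s["color"][140:260,190:370],None,fx=2.2,fy=2.2,interpolation=2)])[...,::-1])
E
```

```text
time: 4.9
tcp_pos: [0.5723, -0.1383, 0.1008]
ee_rot: [1.85, 2.539, 0.001]
wrist_force: [0.4, 0.6, 2.2]
gripper_width: 0.548
grip_force: 0.6
0.042022653061451004 0.042299989086395554 0.10082847625393261
```

View pics/p1.png

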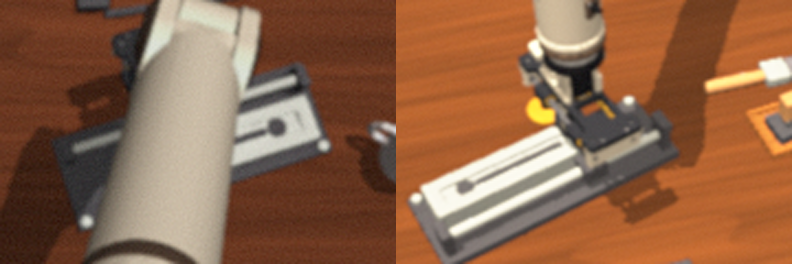

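The scene half shows the jaws around the knob, and the top view is covered by the arm. Now I close and grip.

```bash
python3 -m handwheel '[[[0,0,0,0.002,-0.001,0,1],[0,0,0,0,0,0,1],[0,0,0,0,0,0,1]]]' 15
python3 -m handwheel '[[[0,0,0,0.01,0,0,1],[0,0,0,0.02,0,0,1],[0,0,0,0.02,0,0,1]]]'
```

```text
time: 5.38
tcp_pos: [0.5702, -0.138, 0.1005]
ee_rot: [-1.852, -2.537, 0.001]
wrist_force: [-0.1, 0.6, -0.5]
gripper_width: 0.272
grip_force: 0.0
time: 5.75
tcp_pos: [0.5552, -0.0888, 0.1008]
ee_rot: [1.851, 2.537, 0.001]
wrist_force: [5.2, -0.6, -3.7]
gripper_width: 0.236
grip_force: 15.0
```

```bash
python3 -m handwheel '[[[0,0,0,0.01,0,0,1],[0,0,0,0.006,0,0,1],[0,0,0,0.003,0,0,1]]]'
python3 -m handwheel '[[[0,0,0,0.003,0,0,1],[0,0,0,0,0,0,1]]]'
```

```text
time: 6.12
tcp_pos: [0.5499, -0.0721, 0.1008]
ee_rot: [1.85, 2.537, 0.0]
wrist_force: [6.5, -3.3, -6.5]
gripper_width: 0.236
grip_force: 15.0
time: 6.38
tcp_pos: [0.5499, -0.0721, 0.1008]
ee_rot: [1.852, 2.532, -0.001]
wrist_force: [7.9, -5.0, -8.3]
gripper_width: 0.235
grip_force: 15.0
```

```bash
python3 -m handwheel '[[[0,0,0,0.004,-0.001,0,1],[0,0,0,0,0,0,1]]]'
python3 -m handwheel '[[[0,0,0,0.004,0,0,1],[0,0,0,0,0,0,1]]]'
```

```text
time: 6.62
tcp_pos: [0.5495, -0.0709, 0.1013]
ee_rot: [1.851, 2.527, -0.001]
wrist_force: [11.5, -10.0, -12.0]
gripper_width: 0.233
grip_force: 15.0
time: 6.88
tcp_pos: [0.5487, -0.0686, 0.1017]
ee_rot: [1.852, 2.524, -0.001]
wrist_force: [11.3, -13.3, -9.9]
gripper_width: 0.234
grip_force: 15.0
```

```bash
python3 -m handwheel '[[[0,0,0,-0.004,0,0,-1],[0,0,0,0,0,0,-1],[0,0,0,0,0,-0.03,-1],[0,0,0,0,0,-0.06,-1],[0,0,0,-0.04,0,-0.06,-1]]]'
python3 -m handwheel '[[[0,0,0,-0.06,0,-0.05,-1],[0,0,0,0,0,0,-1]]]'
python3 - <<'E'
from h import *
np.set_printoptions(precision=4,suppress=True)
c=wristcam();cv2.imwrite("pics/w3.png",c["color"][...,::-1])
F=[.545,-.1913,0,.3065]
g=cv2.cvtColor(c["color"],cv2.COLOR_RGB2HSV)
print(proj(c,pose(F,[[.04,.12,.114],[.023,.138,.054],[.057,.102,.054],[-.015,.12,.094],[.04,.16,.068]])))
E
```

```text
time: 7.5
tcp_pos: [0.5558, -0.095, 0.244]
ee_rot: [-1.842, -2.541, -0.001]
wrist_force: [0.8, 0.3, -0.6]
gripper_width: 0.731
grip_force: 0.0
time: 7.75
tcp_pos: [0.5728, -0.1495, 0.2868]
ee_rot: [1.855, 2.527, 0.002]
wrist_force: [0.4, 0.5, -0.5]
gripper_width: 0.95
grip_force: 0.0
[[319.1618  85.0736]
 [302.1186  69.9125]
 [335.1871 106.4144]
 [259.2948  86.5234]
 [318.7889  44.1098]]
```

View pics/w3.png

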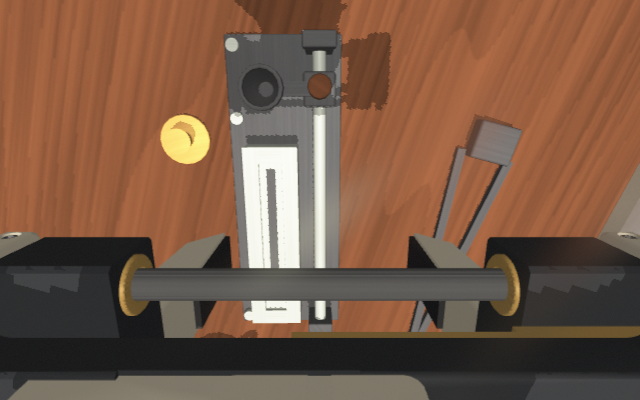

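The picture shows the knob at (320,86), against (319,85) predicted for home, so the carriage is home to about 1 mm. Next I move to the block.

```bash
python3 -m handwheel '[[[0,0,0,0.055,0.0114,0,-1],[0,0,0,0.055,0.0114,0,-1],[0,0,0,0.055,0.0114,0,-1],[0,0,0,0.055,0.0114,0,-1],[0,0,0,0.055,0.0114,0,-1]]]' >/dev/null
python3 -m handwheel '[[[0,0,0.106,0,0,0.04,-1],[0,0,0,0,0,0.04,-1],[0,0,0,0,0,0,-1]]]'
cat > blk.py <<'E'
from h import *
np.set_printoptions(precision=4,suppress=True)
c=wristcam();cv2.imwrite("pics/w4.png",c["color"][...,::-1])
h=cv2.cvtColor(c["color"],cv2.COLOR_RGB2HSV)
P=[.544,.1857,0,.2];hx,hy=.012,.033
L=np.array([[hx,hy,.068],[hx,-hy,.068],[-hx,-hy,.068],[-hx,hy,.068]])
q=proj(c,pose(P,L));print("pred",q)
m=((h[...,2]>200)&(h[...,1]<125)&(h[...,0]>12)&(h[...,0]<30)).astype(np.uint8)
n,l,s,cen=cv2.connectedComponentsWithStats(m);k=min(range(1,n),key=lambda i:np.hypot(*(cen[i]-q.mean(0)))+(1e4 if s[i,4]<300 else 0))
ct=cv2.findContours((l==k).astype(np.uint8),0,1)[0][0];a=cv2.approxPolyDP(ct,4,True).reshape(-1,2);print(s[k],cv2.minAreaRect(ct),a.tolist())
cv2.imwrite("pics/w4c.png",cv2.resize(c["color"][60:300,200:460],None,fx=2.3,fy=2.3,interpolation=2)[...,::-1])
np.savez("w4.npz",**{k:c[k] for k in('mtx','distortion','rvec','tvec')})
E
python3 blk.py
```

```text
time: 8.8
tcp_pos: [0.537, 0.1354, 0.1984]
ee_rot: [-1.976, -2.434, 0.013]
wrist_force: [0.0, -0.4, -0.2]
gripper_width: 1.0
grip_force: 0.0
pred [[360.5128  93.5156]
 [357.4995 179.4576]
 [327.606  179.2231]
 [328.6644  93.34  ]]
[ 328   96   33   85 2211] ((344.0869140625, 137.9134979248047), (28.43655014038086, 83.65968322753906), 3.5035314559936523) [[338, 96], [328, 176], [352, 180], [360, 99]]
```

View pics/w4c.png

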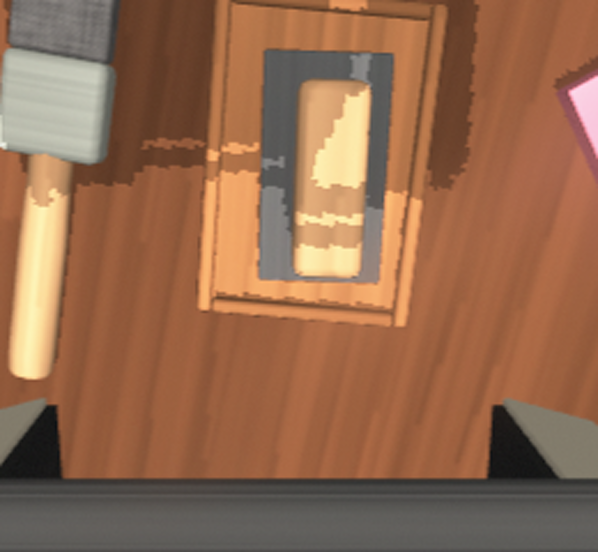

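The crop shows the handle corners within 2 px of prediction, with yaw about 0.19, in free space inside the tray. Now I go down and grasp.

```bash
python3 -m handwheel '[[[0,0,0.015,0.024,0.009,0.03,-0.2],[0,0,0,0.023,0.0085,0.03,-0.2],[0,0,0,0,0,0.04,-0.2],[0,0,0,0,0,0.03,-0.2],[0,0,0,0,0,0.0164,-0.2]]]' 40
python3 -m handwheel '[[[0,0,0,0,0,0,1],[0,0,0,0,0,0,1],[0,0,0,0,0,0,1],[0,0,0,0,0,0,1]]]' 40
```

```text
time: 9.48
tcp_pos: [0.5499, 0.1848, 0.0562]
ee_rot: [-2.001, -2.421, -0.0]
wrist_force: [0.2, -1.0, 0.5]
gripper_width: 0.604
grip_force: 0.0
time: 9.98
tcp_pos: [0.5498, 0.1844, 0.0571]
ee_rot: [-2.002, -2.421, -0.0]
wrist_force: [-1.6, -1.0, 1.9]
gripper_width: 0.259
grip_force: 40.0
```

```bash
python3 -m handwheel '[[[0,0,0,0,0,-0.01,1],[0,0,0,0,0,-0.03,1],[0,0,0,0,0,-0.05,1],[0,0,-0.118,0,0,-0.05,1],[0,0,0,0,0,-0.02,1]]]'
python3 -m handwheel '[[[0,0,0,-0.03,-0.0083,0,1],[0,0,0,-0.052,-0.0145,0,1],[0,0,0,-0.052,-0.0145,0,1],[0,0,0,-0.052,-0.0145,0,1],[0,0,0,-0.052,-0.0145,0,1]]]' >/dev/null
python3 -m handwheel '[[[0,0,0,-0.052,-0.0145,0,1],[0,0,0,-0.052,-0.0145,0,1],[0,0,0,-0.052,-0.0145,0,1],[0,0,0,-0.04,-0.011,0,1],[0,0,0,-0.02,-0.0056,0,1]]]' >/dev/null
python3 -m handwheel '[[[0,0,0,0,0,0,1],[0,0,0,0,0,0,1]]]'
cat > loc.py <<'E'
from h import *
o=r.get_obs();d=o['tcp_pos']-[.545,-.1913,0];c,s=np.cos(.3065),np.sin(.3065);a=o['ee_rot'];print('local mm',1e3*(c*d[0]+s*d[1]),1e3*(-s*d[0]+c*d[1]),1e3*d[2],'yaw',(2*np.arctan2(a[1],a[0])-np.pi/2+np.pi)%np.pi, 'F',o['wrist_force'],'grip',o['grip_force'])
E
python3 loc.py
```

```text
time: 10.6
tcp_pos: [0.5517, 0.1849, 0.2204]
ee_rot: [1.852, 2.533, 0.008]
wrist_force: [-0.1, -0.1, -4.1]
gripper_width: 0.257
grip_force: 40.0
time: 12.1
tcp_pos: [0.5671, -0.2838, 0.216]
ee_rot: [-1.852, -2.536, -0.002]
wrist_force: [-0.2, 0.5, -2.8]
gripper_width: 0.262
grip_force: 40.0
local mm -6.835239947327449 -94.88337118287775 216.0392378457389 yaw 0.3095571242096318 F [-0.16719321  0.50812109 -2.76494508] grip 39.99947547912598
```

```bash
python3 -m handwheel '[[[0,0,0,-0.01,-0.004,0,1],[0,0,0,-0.01,-0.004,0.03,1],[0,0,0,0,0,0.04,1],[0,0,0,0,0,0.028,1],[0,0,0,0,0,0,1]]]' >/dev/null
python3 -m handwheel '[[[0,0,0,0,0,0,1]]]' >/dev/null; python3 loc.py
python3 - <<'E'
from h import *
np.set_printoptions(precision=1,suppress=True)
o=r.get_obs();a=o['ee_rot'];y=(2*np.arctan2(a[1],a[0])-np.pi/2+np.pi)%np.pi
F=[.545,-.1913,0,.3065];P=[*o['tcp_pos'][:2],o['tcp_pos'][2]-.0545,y]
ims=[]
for n,(x0,y0) in dict(scene=(180,185),top=(395,150)).items():
    c=optics.read_camera(n);s=4 if n=="scene" else 4
    im=cv2.resize(c["color"][y0:y0+100,x0:x0+100],None,fx=s,fy=s,interpolation=2)[...,::-1].copy()
    for (L,Q,col) in ((np.array([[-45,-160,50],[15,-160,50],[15,60,50],[-45,60,50]])/1e3,F,(0,0,255)),(np.array([[-25,-45,0],[25,-45,0],[25,45,0],[-25,45,0]])/1e3,P,(0,255,0))):
        q=(proj(c,pose(Q,L))-[x0,y0]+.5)*s-.5
        cv2.polylines(im,[np.int32(q*8).reshape(-1,1,2)],True,col,1,16,3)
    ims.append(im)
cv2.imwrite("pics/hv.png",np.hstack(ims))
E
```

```text
local mm -15.320837601667886 -117.83990455635954 119.57879424172897 yaw 0.30772535939931966 F [ 0.25539897 -0.24793734 -2.61604506] grip 39.999375343322754
```

View pics/hv.png

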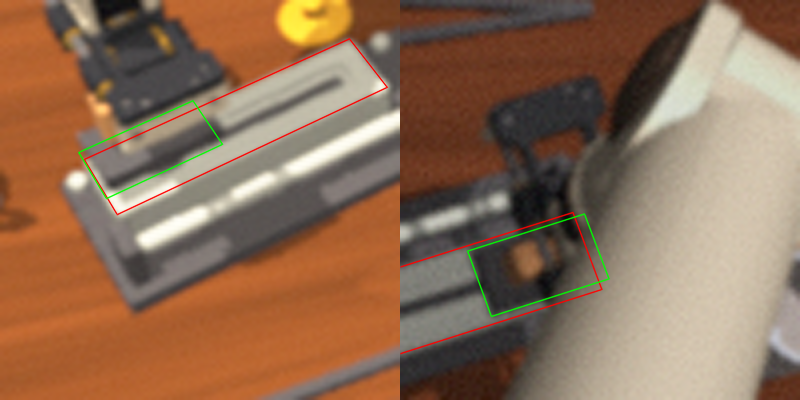

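The picture shows the block held above the face's free end (scene half, dark shoe near (150,150)). The predicted outline fits to a few mm, and I check it by intensity profiles.

```bash
python3 - <<'E'
from h import *
o=r.get_obs();a=o['ee_rot'];y=(2*np.arctan2(a[1],a[0])-np.pi/2+np.pi)%np.pi
P=[*o['tcp_pos'][:2],o['tcp_pos'][2]-.0545,y]
def prof(c,L):
    q=proj(c,pose(P,np.array(L)/1e3)).astype(np.float32)
    g=cv2.cvtColor(c["color"],cv2.COLOR_RGB2GRAY)
    return [int(x) for x in cv2.remap(g,q[:,0].reshape(1,-1),q[:,1].reshape(1,-1),1)[0]]
s=optics.read_camera("scene");t=optics.read_camera("top")
Y=list(range(-70,71,3))
for z in(0,4,8,12): print("scene side z",z,list(zip(Y,prof(s,[[25,v,z] for v in Y]))))
Z=list(range(-20,34,2))
for v in(-30,0,30):print("scene vert y",v,list(zip(Z,prof(s,[[25,v,z] for z in Z]))))
for x in(-15,18):print("top x",x,list(zip(Y,prof(t,[[x,v,16] for v in Y]))))
X=list(range(-40,41,3));print("top y30",list(zip(X,prof(t,[[x,38,16] for x in X]))))
E
```

```text
scene side z 0 [(-70, 115), (-67, 111), (-64, 118), (-61, 121), (-58, 121), (-55, 120), (-52, 121), (-49, 131), (-46, 175), (-43, 225), (-40, 232), (-37, 200), (-34, 170), (-31, 169), (-28, 168), (-25, 172), (-22, 170), (-19, 172), (-16, 171), (-13, 173), (-10, 169), (-7, 152), (-4, 127), (-1, 110), (2, 108), (5, 108), (8, 109), (11, 118), (14, 138), (17, 161), (20, 170), (23, 174), (26, 172), (29, 168), (32, 164), (35, 166), (38, 161), (41, 162), (44, 159), (47, 162), (50, 166), (53, 167), (56, 171), (59, 169), (62, 171), (65, 170), (68, 172)]
scene side z 4 [(-70, 110), (-67, 106), (-64, 115), (-61, 119), (-58, 118), (-55, 120), (-52, 122), (-49, 135), (-46, 175), (-43, 218), (-40, 198), (-37, 154), (-34, 131), (-31, 127), (-28, 129), (-25, 130), (-22, 133), (-19, 131), (-16, 137), (-13, 136), (-10, 136), (-7, 113), (-4, 82), (-1, 77), (2, 73), (5, 77), (8, 76), (11, 85), (14, 104), (17, 124), (20, 128), (23, 135), (26, 131), (29, 124), (32, 125), (35, 124), (38, 122), (41, 114), (44, 114), (47, 118), (50, 124), (53, 130), (56, 130), (59, 135), (62, 133), (65, 141), (68, 137)]
scen
[... 2566 characters left out ...]
, 75), (-46, 70), (-43, 71), (-40, 79), (-37, 86), (-34, 77), (-31, 50), (-28, 25), (-25, 11), (-22, 25), (-19, 45), (-16, 53), (-13, 41), (-10, 32), (-7, 40), (-4, 54), (-1, 57), (2, 56), (5, 59), (8, 62), (11, 58), (14, 59), (17, 55), (20, 50), (23, 45), (26, 48), (29, 52), (32, 46), (35, 48), (38, 48), (41, 46), (44, 52), (47, 65), (50, 92), (53, 121), (56, 128), (59, 126), (62, 126), (65, 129), (68, 128)]
top y30 [(-40, 45), (-37, 48), (-34, 78), (-31, 102), (-28, 96), (-25, 63), (-22, 46), (-19, 43), (-16, 47), (-13, 46), (-10, 45), (-7, 49), (-4, 46), (-1, 52), (2, 46), (5, 48), (8, 42), (11, 46), (14, 42), (17, 45), (20, 54), (23, 66), (26, 76), (29, 61), (32, 62), (35, 62), (38, 55)]
```

```bash
python3 - <<'E'
from h import *
P=[.545,-.1913,0,.3065]
def prof(c,g,L):
    q=proj(c,pose(P,np.array(L)/1e3)).astype(np.float32)
    return [int(x) for x in cv2.remap(g,q[:,0].reshape(1,-1),q[:,1].reshape(1,-1),1)[0]]
s=optics.read_camera("scene");t=optics.read_camera("top")
G=lambda f:cv2.imread(f,0)
s0,t0=G("pics/scene0.png"),G("pics/top0.png");s1=cv2.cvtColor(s["color"],cv2.COLOR_RGB2GRAY)
Y=list(range(-178,-142,2))
for n,c,g in(("s0",s,s0),("s1",s,s1),("t0",t,t0)):
  for x in(-35,5,10): print(n,"free x",x,list(zip(Y,prof(c,g,[[x,v,50] for v in Y]))))
X=list(range(-56,-34,2));print("t0 left",list(zip(X,prof(t,t0,[[x,-120,50] for x in X]))))
X=list(range(4,28,2))
for n,c,g in(("s0",s,s0),("t0",t,t0)):print(n,"right",list(zip(X,prof(c,g,[[x,-100,50] for x in X]))))
E
```

```text
s0 free x -35 [(-178, 164), (-176, 203), (-174, 219), (-172, 229), (-170, 228), (-168, 212), (-166, 186), (-164, 166), (-162, 178), (-160, 218), (-158, 238), (-156, 248), (-154, 249), (-152, 249), (-150, 249), (-148, 248), (-146, 248), (-144, 248)]
s0 free x 5 [(-178, 124), (-176, 123), (-174, 124), (-172, 123), (-170, 124), (-168, 125), (-166, 131), (-164, 148), (-162, 187), (-160, 221), (-158, 243), (-156, 247), (-154, 248), (-152, 248), (-150, 248), (-148, 248), (-146, 248), (-144, 248)]
s0 free x 10 [(-178, 123), (-176, 124), (-174, 124), (-172, 123), (-170, 123), (-168, 125), (-166, 129), (-164, 147), (-162, 179), (-160, 217), (-158, 239), (-156, 246), (-154, 249), (-152, 249), (-150, 248), (-148, 249), (-146, 248), (-144, 248)]
s1 free x -35 [(-178, 163), (-176, 202), (-174, 218), (-172, 228), (-170, 228), (-168, 212), (-166, 186), (-164, 162), (-162, 161), (-160, 172), (-158, 163), (-156, 142), (-154, 128), (-152, 125), (-150, 124), (-148, 124), (-146, 125), (-144, 125)]
s1 free x 5 [(-178, 123), (-176, 123), (-174, 123), (-172, 124), (-170, 123), (-168, 123), (-166, 130), (-1
[... 821 characters left out ...]
50, 214), (-148, 213), (-146, 213), (-144, 214)]
t0 free x 10 [(-178, 61), (-176, 61), (-174, 63), (-172, 68), (-170, 71), (-168, 75), (-166, 87), (-164, 111), (-162, 144), (-160, 174), (-158, 198), (-156, 207), (-154, 210), (-152, 213), (-150, 212), (-148, 210), (-146, 211), (-144, 213)]
t0 left [(-56, 81), (-54, 84), (-52, 83), (-50, 91), (-48, 109), (-46, 146), (-44, 181), (-42, 209), (-40, 213), (-38, 214), (-36, 217)]
s0 right [(4, 248), (6, 248), (8, 248), (10, 249), (12, 246), (14, 241), (16, 221), (18, 191), (20, 164), (22, 148), (24, 139), (26, 138)]
t0 right [(4, 214), (6, 215), (8, 216), (10, 214), (12, 202), (14, 179), (16, 145), (18, 111), (20, 88), (22, 82), (24, 80), (26, 75)]
```

```bash
python3 -m handwheel '[[[0,0,0,-0.0027,0.001,0.007,1],[0,0,0,0,0,0.006,1],[0,0,0,0,0,0,1]]]' 45
python3 loc.py
for i in 1; do python3 -m handwheel '[[[0,0,0,0,0,0.002,1],[0,0,0,0,0,0,1]]]' >/dev/null; python3 loc.py; python3 -m handwheel '[[[0,0,0,0,0,0.002,1],[0,0,0,0,0,0,1]]]'>/dev/null; python3 loc.py;  done
```

```text
time: 13.52
tcp_pos: [0.566, -0.31, 0.1041]
ee_rot: [-1.854, -2.533, 0.001]
wrist_force: [0.2, -0.1, -3.3]
gripper_width: 0.263
grip_force: 45.0
local mm -15.790826703635272 -119.45570840216604 104.1147280639467 yaw 0.30703172963532843 F [ 0.15281275 -0.14712371 -3.30214767] grip 44.9993097782135
local mm -15.225076423320886 -119.97609729255417 103.17328903211533 yaw 0.3070971004625518 F [-0.21071499  0.14457808 -2.94111363] grip 44.999240040779114
local mm -15.124011090312747 -120.12475701408259 101.39133150725424 yaw 0.3070338485286337 F [ 0.07196355  0.30567168 -3.26176517] grip 44.999322295188904
```

```bash
python3 -m handwheel '[[[0,0,0,0,0,0.0015,1],[0,0,0,0,0,0,1]]]' >/dev/null; python3 loc.py; python3 -m handwheel '[[[0,0,0,0,0,0.0015,1],[0,0,0,0,0,0,1]]]'>/dev/null; python3 loc.py
```

```text
local mm -15.108699761399206 -120.1260947584385 100.40007835269031 yaw 0.30699455950356214 F [-2.3328534   0.54440325  2.84163507] grip 45.00069737434387
local mm -15.087486866914732 -120.11532969026636 98.61491065462246 yaw 0.3070657181339369 F [-1.79787991  1.4853008   4.87644033] grip 45.000978112220764
```

```bash
cat > pf.py <<'E'
from h import *
P=[.545,-.1913,0,.3065]
def prof(c,L):
    g=cv2.cvtColor(c["color"],cv2.COLOR_RGB2GRAY)
    q=proj(c,pose(P,np.array(L)/1e3)).astype(np.float32)
    return [int(x) for x in cv2.remap(g,q[:,0].reshape(1,-1),q[:,1].reshape(1,-1),1)[0]]
s=optics.read_camera("scene");t=optics.read_camera("top")
import sys
e=int(sys.argv[1])
Y=list(range(e-16,e+14,2))
for z in(52,58,62): print("s z",z,list(zip(Y,prof(s,[[10,v,z] for v in Y]))))
print("s face",list(zip(Y,prof(s,[[13,v,50] for v in Y]))))
Y=list(range(e+78,e+102,2))
for z in(58,62): print("s end2 z",z,list(zip(Y,prof(s,[[10,v,z] for v in Y]))))
for x in(-35,5): print("t end2",list(zip(Y,prof(t,[[x,v,66] for v in Y]))))
X=list(range(-56,-26,2));print("t left",list(zip(X,prof(t,[[x,e+84,66] for x in X]))))
X=list(range(-2,28,2));print("t right",list(zip(X,prof(t,[[x,e+84,66] for x in X]))))
E
python3 pf.py -160
```

```text
s z 52 [(-176, 123), (-174, 122), (-172, 122), (-170, 124), (-168, 124), (-166, 124), (-164, 124), (-162, 128), (-160, 129), (-158, 145), (-156, 158), (-154, 165), (-152, 163), (-150, 167), (-148, 172)]
s z 58 [(-176, 122), (-174, 122), (-172, 123), (-170, 123), (-168, 123), (-166, 117), (-164, 106), (-162, 88), (-160, 79), (-158, 68), (-156, 73), (-154, 75), (-152, 68), (-150, 73), (-148, 79)]
s z 62 [(-176, 124), (-174, 122), (-172, 122), (-170, 120), (-168, 120), (-166, 115), (-164, 104), (-162, 89), (-160, 83), (-158, 78), (-156, 77), (-154, 79), (-152, 81), (-150, 80), (-148, 81)]
s face [(-176, 122), (-174, 122), (-172, 122), (-170, 122), (-168, 123), (-166, 127), (-164, 136), (-162, 156), (-160, 181), (-158, 207), (-156, 229), (-154, 230), (-152, 230), (-150, 232), (-148, 232)]
s end2 z 58 [(-82, 72), (-80, 70), (-78, 67), (-76, 86), (-74, 111), (-72, 144), (-70, 167), (-68, 184), (-66, 187), (-64, 187), (-62, 186), (-60, 187)]
s end2 z 62 [(-82, 62), (-80, 64), (-78, 68), (-76, 85), (-74, 113), (-72, 144), (-70, 168), (-68, 180), (-66, 183), (-64, 185), (-62, 184), (-60, 184)]
t end2 [(-82, 43), (-80, 42), (-78, 43), (-76, 42), (-74, 46), (-72, 63), (-70, 87), (-68, 111), (-66, 122), (-64, 128), (-62, 127), (-60, 128)]
t end2 [(-82, 61), (-80, 58), (-78, 60), (-76, 62), (-74, 68), (-72, 80), (-70, 98), (-68, 116), (-66, 127), (-64, 129), (-62, 130), (-60, 132)]
t left [(-56, 45), (-54, 46), (-52, 50), (-50, 59), (-48, 70), (-46, 87), (-44, 85), (-42, 75), (-40, 56), (-38, 44), (-36, 39), (-34, 45), (-32, 43), (-30, 40), (-28, 42)]
t right [(-2, 43), (0, 43), (2, 46), (4, 54), (6, 71), (8, 89), (10, 100), (12, 97), (14, 79), (16, 64), (18, 56), (20, 53), (22, 53), (24, 51), (26, 61)]
```

```bash
python3 -m handwheel '[[[0,0,0,0,0,0.002,1],[0,0,0,0,0,0,1]]]' >/dev/null; python3 loc.py; python3 -m handwheel '[[[0,0,0,0,0,0.002,1],[0,0,0,0,0,0,1]]]'>/dev/null; python3 loc.py;python3 -m handwheel '[[[0,0,0,0,0,0,1]]]'>/dev/null; python3 loc.py
```

```text
local mm -15.058506089884329 -120.1377329608866 96.57880461103245 yaw 0.3070602336331736 F [-2.73981283  1.02144511  5.62308106] grip 45.00137150287628
local mm -15.044648329838303 -120.14838184170219 94.78611232534533 yaw 0.3070094689483738 F [-2.7593875   1.82111066  8.3681302 ] grip 45.00173628330231
local mm -15.062325148936125 -120.17957082733935 94.91161945519639 yaw 0.3069939145715668 F [-3.51227034  1.96504051  7.42888773] grip 45.00166654586792
```

```bash
python3 -m handwheel '[[[0,0,0,0.005,0.0003,0,1],[0,0,0,0.005,0.0003,0,1],[0,0,0,0.005,0.0003,0,1],[0,0,0,0.005,0.0003,0,1],[0,0,0,0.005,0,0,1]]]' >/dev/null; python3 loc.py
```

```text
local mm -12.67905502242216 -98.59804359017397 96.20216554738606 yaw 0.30605971804698484 F [ 1.19114934 -4.10542086  7.10905628] grip 45.00332057476044
```

```bash
python3 -m handwheel '[[[0,0,0,0.005,-0.0003,0.0004,1],[0,0,0,0.005,-0.0003,0.0004,1],[0,0,0,0.005,-0.0003,0.0002,1],[0,0,0,0.005,-0.0003,0,1],[0,0,0,0.005,0,0,1]]]' >/dev/null; python3 loc.py
```

```text
local mm -13.389554111963355 -74.22428395809412 95.54666863900395 yaw 0.30599543052025613 F [ 1.83135565 -4.9274059   6.23138057] grip 45.00489592552185
```

```bash
python3 -m handwheel '[[[0,0,0,0.005,-0.0002,0,1],[0,0,0,0.005,-0.0002,0,1],[0,0,0,0.005,-0.0002,0,1],[0,0,0,0.005,0,0,1],[0,0,0,0.005,0,0,1]]]' >/dev/null; python3 loc.py
```

```text
local mm -13.92534718126861 -49.14030530668527 95.44463005415072 yaw 0.3059158820063934 F [ 2.471403   -3.95143262  8.47790198] grip 45.00493347644806
```

```bash
python3 -m handwheel '[[[0,0,0,0.005,-0.0002,0.0002,1],[0,0,0,0.005,-0.0002,0.0002,1],[0,0,0,0.005,0,0,1],[0,0,0,0.005,0,0,1],[0,0,0,0.005,0,0,1]]]' >/dev/null; python3 loc.py
```

```text
local mm -14.133626046459323 -24.187394230211048 95.07464500088828 yaw 0.30583554092446263 F [ 2.19865369 -4.75274192  7.38280149] grip 45.005249977111816
```

```bash
python3 -m handwheel '[[[0,0,0,0.005,0,0,1],[0,0,0,0.005,0,0,1],[0,0,0,0.005,0,0,1],[0,0,0,0.005,0,0,1],[0,0,0,0.005,0,0,1]]]' >/dev/null; python3 loc.py
```

```text
local mm -14.042172261599234 1.0083071479077785 94.97766535857934 yaw 0.3058687119073804 F [ 2.24197202 -4.3356171   6.94117439] grip 45.00458300113678
```

```bash
python3 -m handwheel '[[[0,0,0,0.005,0,0,1],[0,0,0,0.002,0,0,1],[0,0,0,0,0,0,1],[0,0,0,0,0,0,1]]]' >/dev/null; python3 loc.py; python3 pf.py -30
```

```text
local mm -14.017876561005135 8.511926589991091 94.81491378878172 yaw 0.3061572054256354 F [ 2.62292118 -3.83259357  7.27992169] grip 45.00462770462036
s z 52 [(-46, 249), (-44, 249), (-42, 249), (-40, 250), (-38, 247), (-36, 242), (-34, 225), (-32, 193), (-30, 156), (-28, 144), (-26, 141), (-24, 143), (-22, 142), (-20, 145), (-18, 150)]
s z 58 [(-46, 248), (-44, 248), (-42, 249), (-40, 247), (-38, 239), (-36, 217), (-34, 163), (-32, 112), (-30, 78), (-28, 70), (-26, 71), (-24, 71), (-22, 66), (-20, 73), (-18, 74)]
s z 62 [(-46, 249), (-44, 250), (-42, 249), (-40, 241), (-38, 222), (-36, 175), (-34, 126), (-32, 94), (-30, 83), (-28, 81), (-26, 83), (-24, 83), (-22, 83), (-20, 81), (-18, 80)]
s face [(-46, 245), (-44, 244), (-42, 245), (-40, 246), (-38, 243), (-36, 240), (-34, 239), (-32, 226), (-30, 221), (-28, 223), (-26, 219), (-24, 214), (-22, 219), (-20, 226), (-18, 220)]
s end2 z 58 [(48, 66), (50, 67), (52, 73), (54, 81), (56, 84), (58, 88), (60, 87), (62, 85), (64, 84), (66, 84), (68, 84), (70, 84)]
s end2 z 62 [(48, 69), (50, 69), (52, 71), (54, 77), (56, 79), (58, 80), (60, 84), (62, 85), (64, 84), (66, 84), (68, 85), (70, 84)]
t end2 [(48, 59), (50, 51), (52, 54), (54, 63), (56, 79), (58, 91), (60, 97), (62, 85), (64, 69), (66, 57), (68, 51), (70, 52)]
t end2 [(48, 55), (50, 56), (52, 60), (54, 72), (56, 88), (58, 105), (60, 101), (62, 89), (64, 68), (66, 56), (68, 50), (70, 49)]
t left [(-56, 89), (-54, 87), (-52, 82), (-50, 78), (-48, 83), (-46, 90), (-44, 92), (-42, 86), (-40, 78), (-38, 66), (-36, 63), (-34, 63), (-32, 60), (-30, 58), (-28, 58)]
t right [(-2, 61), (0, 61), (2, 62), (4, 69), (6, 76), (8, 81), (10, 94), (12, 91), (14, 77), (16, 70), (18, 71), (20, 78), (22, 76), (24, 74), (26, 72)]
```

```bash
python3 -m handwheel '[[[0,0,0,0.003,0,0,1],[0,0,0,0.0015,0,0,1],[0,0,0,0,0,0,1]]]' >/dev/null; python3 loc.py
```

```text
local mm -14.058016091452117 12.848563176880377 94.83240188584976 yaw 0.3060681819313009 F [ 2.66621974 -3.83374474  7.50049738] grip 45.00452756881714
```

```bash
python3 -m handwheel '[[[0,0,0,0,0,-0.006,1],[0,0,0,0,0,-0.012,1],[0,0,0,0,0,-0.04,1],[0,0,0,0,0,-0.05,1],[0,0,0.156,0,0,-0.02,1]]]'
python3 -m handwheel '[[[0,0,0,0.025,0.005,0,1],[0,0,0,0.05,0.01,0,1],[0,0,0,0.055,0.011,0,1],[0,0,0,0.055,0.011,0,1],[0,0,0,0.055,0.011,0,1]]]' >/dev/null
python3 -m handwheel '[[[0,0,0,0.055,0.011,0,1],[0,0,0,0.04,0.008,0,1],[0,0,0,0.0243,0.005,0,1],[0,0,0,0,0,0,1],[0,0,0,0,0,0,1]]]'; python3 loc.py
```

```text
time: 19.98
tcp_pos: [0.5252, -0.1804, 0.2234]
ee_rot: [2.05, 2.378, 0.003]
wrist_force: [0.9, -0.3, -3.2]
gripper_width: 0.257
grip_force: 45.0
time: 21.22
tcp_pos: [0.5409, 0.1843, 0.2202]
ee_rot: [-2.048, -2.382, 0.004]
wrist_force: [0.3, -0.5, -3.7]
gripper_width: 0.259
grip_force: 45.0
local mm 109.45165294303064 359.32267613737173 220.2370440307268 yaw 0.15053181339277 F [ 0.30780515 -0.49440832 -3.6779152 ] grip 44.99918818473816
```

```bash
python3 -m handwheel '[[[0,0,0,-0.002,0.0045,0.03,1],[0,0,0,0,0,0.05,1],[0,0,0,0,0,0.045,1],[0,0,0,0,0,0.02,1],[0,0,0,0,0,0,1]]]'
python3 -m handwheel '[[[0,0,0,0,0,0.005,1],[0,0,0,0,0,0.005,1],[0,0,0,0,0,0,1],[0,0,0,0,0,0,1]]]'
```

```text
time: 21.85
tcp_pos: [0.5448, 0.1817, 0.0741]
ee_rot: [-2.049, -2.379, 0.007]
wrist_force: [-0.4, -0.8, -3.3]
gripper_width: 0.264
grip_force: 45.0
time: 22.35
tcp_pos: [0.5467, 0.1844, 0.0664]
ee_rot: [2.047, 2.383, 0.001]
wrist_force: [-0.7, 0.8, -3.4]
gripper_width: 0.257
grip_force: 45.0
```

```bash
python3 -m handwheel '[[[0,0,0,0,0,0.004,1],[0,0,0,0,0,0.003,1],[0,0,0,0,0,0,1]]]'
python3 -m handwheel '[[[0,0,0,0,0,0.0015,1],[0,0,0,0,0,0,1]]]'
```

```text
time: 22.72
tcp_pos: [0.546, 0.1841, 0.0585]
ee_rot: [-2.047, -2.382, 0.001]
wrist_force: [-0.5, -0.9, -3.9]
gripper_width: 0.256
grip_force: 45.0
time: 22.98
tcp_pos: [0.5465, 0.1842, 0.0574]
ee_rot: [-2.047, -2.383, -0.0]
wrist_force: [0.0, -0.3, -3.1]
gripper_width: 0.263
grip_force: 45.0
```

```bash
python3 -m handwheel '[[[0,0,0,0,0,0.001,1],[0,0,0,0,0,0,1]]]'
python3 -m handwheel '[[[0,0,0,0,0,0.001,1],[0,0,0,0,0,0,1]]]'
```

```text
time: 23.22
tcp_pos: [0.5465, 0.1843, 0.0569]
ee_rot: [2.048, 2.383, 0.0]
wrist_force: [-2.1, -0.6, 2.8]
gripper_width: 0.263
grip_force: 45.0
time: 23.48
tcp_pos: [0.5465, 0.1842, 0.0556]
ee_rot: [2.048, 2.383, 0.0]
wrist_force: [-1.8, -1.0, 4.2]
gripper_width: 0.255
grip_force: 45.0
```

```bash
python3 -m handwheel '[[[0,0,0,0,0,-0.001,1],[0,0,0,0,0,0,0],[0,0,0,0,0,0,-0.2],[0,0,0,0,0,0,-0.2]]]'
python3 -m handwheel '[[[0,0,0,0,0,-0.02,-0.2],[0,0,0,0,0,-0.06,-0.2],[0,0,0,0,0,-0.06,-0.2],[0,0,0,-0.05,0,-0.02,-0.2],[0,0,0,0,0,0,-0.2]]]'
python3 - <<'E'
from h import *
np.set_printoptions(precision=1,suppress=True)
c=wristcam()
for P,L in(((.5426,.186,.0,.13),[[-39,59,7],[39,59,7],[39,-59,7],[-39,-59,7]]),((.5459,.188,.0066,.15),[[-12,33,68],[12,33,68],[12,-33,68],[-12,-33,68]]),((.5459,.188,.0066,.15),[[-25,45,16],[25,45,16],[25,-45,16],[-25,-45,16]])):
    print(proj(c,pose(P,np.array(L)/1e3)).tolist())
h=cv2.cvtColor(c["color"],cv2.COLOR_RGB2HSV);m=((h[...,1]<80)&(h[...,2]<190)&(h[...,2]>40)).astype(np.uint8);m[260:]=0
n,l,s,ce=cv2.connectedComponentsWithStats(m);print([(s[i].tolist()) for i in range(1,n) if s[i,4]>150])
cv2.imwrite("pics/w6.png",c["color"][...,::-1])
# carriage + bystanders: compare top/scene with the start
for nm in("top","scene"):
    a=cv2.imread(f"pics/{nm}0.png");b=optics.read_camera(nm)["color"][...,::-1]
    d=(cv2.absdiff(cv2.GaussianBlur(a,(5,5),0),cv2.GaussianBlur(np.ascontiguousarray(b),(5,5),0)).max(2)>40).astype(np.uint8)
    n,l,s,ce=cv2.connectedComponentsWithStats(d);print(nm,[s[i].tolist() for i in range(1,n) if s[i,4]>12])
E
```

```text
time: 23.98
tcp_pos: [0.5465, 0.1843, 0.0563]
ee_rot: [2.048, 2.383, 0.0]
wrist_force: [-0.2, 0.4, 0.0]
gripper_width: 0.536
grip_force: 0.0
time: 24.6
tcp_pos: [0.5567, 0.13, 0.2207]
ee_rot: [2.052, 2.371, 0.006]
wrist_force: [0.0, -0.6, -0.6]
gripper_width: 0.599
grip_force: 0.0
[[272.15859457377127, 57.04676688150212], [353.44552816078135, 58.26024600789697], [349.0605723727788, 178.83581350977278], [274.62670572241205, 177.96262152699174]]
[[300.07104316763935, 79.25874326505675], [330.46180457270896, 79.05330859472703], [330.3222920803108, 162.1269029098607], [301.72296967815447, 162.34768847301623]]
[[288.36776551701365, 69.9890882517306], [342.3895500612403, 69.62976972792202], [341.4189836958355, 165.99132214173977], [291.06669058375, 166.38233405997727]]
[[181, 4, 47, 123, 3652], [289, 73, 52, 95, 2515], [501, 116, 99, 87, 804], [0, 232, 44, 28, 1109], [210, 233, 48, 27, 792], [380, 233, 49, 27, 793], [595, 232, 45, 28, 1141], [531, 239, 40, 21, 399]]
top [[202, 143, 92, 257, 16598], [364, 210, 15, 10, 96], [335, 218, 17, 11, 119], [370, 222, 17, 19, 244], [346, 235, 12, 10, 65], [259, 259, 5, 9, 35], [13, 341, 11, 8, 34], [0, 344, 58, 56, 1404], [31, 346, 51, 50, 920], [291, 395, 4, 5, 16]]
scene [[263, 0, 23, 28, 248], [273, 0, 13, 8, 74], [294, 0, 5, 6, 18], [289, 0, 17, 28, 171], [316, 0, 166, 204, 8854], [448, 0, 48, 63, 1524], [251, 8, 12, 26, 155], [263, 16, 21, 33, 406], [489, 34, 6, 4, 16], [289, 37, 6, 5, 23], [297, 37, 3, 10, 21], [437, 39, 8, 8, 35], [286, 42, 3, 11, 22], [295, 48, 4, 6, 21], [441, 48, 8, 14, 78], [269, 52, 9, 11, 48], [282, 179, 24, 32, 322], [257, 189, 26, 33, 392], [381, 202, 20, 11, 126]]
```

```bash
python3 -c "
from rig import r
print(r.job_done())"
```

```text
the job is handed in; nothing more can be done
None
```

I slid the carriage home, rubbed the mould face in one pressed pass, and laid the block flat in its rest; the job was handed in at about 25 s, with no verdict returned. The main uncertainties are that the pass paused for about 0.25 s roughly 4 mm short of its end before continuing under pressure, and that starting flush is only good to about 2 mm.

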